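# Turn a lidded box over in the stand and stack it upside down

## Task

The closed wooden box sitting in the turn-over stand must be stored upside down. Swing the stand's handle half a turn, over the top, until it stops, so that the box lies lid down in the pocket; then draw the box level out of the pocket, lid and base together, and set it down squarely, still upside down, on top of the one box on the bench that already stands upside down (not on the one that stands lid up). Do not let the lid come off, and leave the two boxes on the bench where they are.

Things in the scene. Friction and masses are not known exactly. Their poses are not given: they have to be found in the camera images.
- turn_stand: Fixed stand: dark wooden foot 130x120x14 mm, one post 136 mm high. Origin at bench height, z up. A spindle runs along its x axis 110 mm above the bench. At -x it carries an aluminium pocket (tube 74 x 56 mm outside, 64 y x 46 z inside, centred on the spindle), mouth at x = -62 mm facing -x, closed end at x = 0. Behind the post, at +x, it carries a crank with the handle.
- turn_frame (a joint): Angle of spindle, pocket, box and crank together, rad: 0 as found (box lid up, handle level on the stand's +y side), growing to the stop at 3.14 as the handle goes up over the top and down to the stand's -y side. Stays where it is left; about 3 N at the handle turns it. The box stays in the pocket while it turns.
- handle (a point): Middle of the free part of the crank handle: round steel bar 12 mm thick, parallel to the spindle and 70 mm from its axis, clear from x = 50 to 112 mm in the stand's frame (this point at 85 mm). It can be pinched from above, one finger on each side, at every angle, and turns between the fingers.
- box_base: Base of the box to be turned: open brown wooden box 106 x, 52 y, 41 z mm, walls 4 mm, 0.14 kg. Origin at the centre of its outer floor, z towards the lid: up at first, down when turned. Starts in the pocket with x along the stand's x, the box's centre 59 mm from the stand's origin towards -x.
- box_lid: Loose pale wooden lid of that box: tray 115 x, 61 y, 30 z mm, walls 3 mm, over the base with 1.5 mm play; kept on only by gravity, pocket or grip. Origin at the centre of its outer top face, z out of the box (down when turned), skirt to z = -30 mm. Closed box 44 mm high; 55 mm of it stick out of the pocket. Turned over, the skirt is the lower, wider part; gripped there across 61 mm it carries the base inside it.
- turned_box: Loose closed box of the same make, 115 (x) x 61 (y) x 44 (z) mm, standing upside down on the bench (wide pale lid below, 30 mm high; narrower brown base, 106 x 52 mm, on top), 0.5 kg. Origin at the centre of its underside, z up, x along its length. The box is to be stacked on it.
- upright_box: Loose closed box of the same make standing lid up (narrow brown base below, wide pale lid on top). Origin at the centre of its underside, z up, x along its length. To be left alone.
There are look-alikes about, which are no part of the job. Leave any pink look-alike of the turned_box alone.

How it is judged (in metres and radians):
On the way:
1. The stand is turned over fully, with the box in its pocket upside down (value of joint turn_frame above 2.97 rad and angle between box_base's own z axis and vertical above 2.88 rad and x of box_base in the frame of turn_stand above -0.08 m and horizontal distance between box_base and turn_stand below 0.08 m), for 0.2 s.
At the end, for the whole second after the job is handed in: The box rests at rest and upside down (within 10 degrees), lid and base together (within 6 mm of fully shut), on the box that stood upside down: centres within 15 mm, long sides parallel within 10 degrees; neither of the two bench boxes has moved 30 mm or more (angle between each of box_base, box_lid's own z axis and vertical above 2.97 rad and distance between box_base and box_lid below 0.05 m and horizontal distance between box_lid and turned_box below 0.015 m and angle between the x axis of box_lid and the x axis of turned_box, either way round below 0.175 rad and height (world z) of box_lid between 0.04 and 0.05 m and contact force between box_lid and turned_box above 0.5 N and distance of each of turned_box, upright_box from where it was at the start of the episode below 0.03 m and angle between turned_box's own z axis and vertical below 0.1 rad and linear speed of each of box_base, box_lid below 0.02 m/s); the robot touches nothing.
It fails at once if the lid comes off the box (opened by more than 12 mm) (distance between box_base and box_lid above 0.056 m).
It fails at once if one of the two boxes on the bench is shifted by more than 30 mm (distance of any of turned_box, upright_box from where it was at the start of the episode above 0.03 m).
It also fails if it takes over 58 s, if anything falls off the work surface, if the arm or the gripper's body presses on something with over 40 N, if the wrist force passes 120 N, or if a joint passes its speed limit or range.

## Robot

A 6-joint arm with a two-finger parallel gripper is mounted at the origin on a cart in front of the work surface, level with it; the furniture and walls round the work are solid. World frame = base frame: x ahead of the robot, y to its left, z up, the work surface at z = 0. Lengths are in mm, angles in rad, forces in N, time in s.
With the tool pointing down it reaches from about 375 to 750 mm from the base axis. Payload 9 kg.
Tool frame: the origin (TCP) lies midway between the tips of the shut fingers; the grasp point (between the pads) lies 19 mm behind it (arm.hold_point_z is the distance from the TCP to the grasp point, in mm); z points along the fingers, y is the line along which they close (so a half turn about z gives the same grasp; the last joint's range is limited). The gripper opens to 85 mm and grips with 20 to 120 N. Pads are 22 mm wide; open, the fingers measure 114 mm over their backs; the gripper's body (76 mm by 85 mm) begins 54 mm behind the grasp point. The pads swing forward as they close: fully open they stand 13 mm farther back than shut.
Start: joints at [-1.35, 0.104, 0.097, 1.564, 0, 1.353], TCP at [254.926, -543.185, 231.331] pointing down, gripper open.
Joint ranges: [-2.99, 2.99], [-0.84, 1.86], [-1.1, 1.16], [-1.84, 2.11], [-1.51, 1.56], [-3.14, 3.14]. Speed limits (rad/s): [2.22, 2.22, 2.57, 3.14, 3.14, 3.14].

## Interface

Orientations are given as [roll, pitch, yaw] about the fixed x, y, z axes, in that order (R = Rz(yaw) Ry(pitch) Rx(roll)).
In Python, from cell import arm, read_camera, ticket, find_in, cut_out, mark_of gives the robot as it stands.
- The arm moves only by the shell command python3 -m crank 'ROWS' [OPENING]. ROWS is text: rows parted by semicolons, each of 6 numbers parted by spaces: the shift along the tool's x, y, z scaled (see below), then the turn, a rotation vector about the tool's x, y, z scaled (see below). A call has 1 to 5 rows; each row shifts and turns the commanded pose from where the row before left it, along the tool's axes as they then stand; what a row does not reach is not made up. The controller multiplies each number of a shift by 300 mm and each number of a turn by 180 degrees. A row lasts 1/12 s, in which the tool goes at most 41.7 mm and 7.16 degrees, less where a joint would pass 70% of its speed; a pose out of reach is approached as far as the arm can. A call with a number of a shift or a turn outside -1 to 1 is refused whole. A call with a gripper value outside its range is refused whole. OPENING is the opening, from 0 (shut) to 1 (fully open), set as the call begins (- or left out, the last holds). The fingers move at their own pace and stop on an object; the grip force is fixed at half the most. Time passes only in rows, so rows that do not move let the fingers close. It gives the time, the measured TCP pose, the force, the opening and the grip force at its end, in the units of the state.
- arm.sense(): the state, without advancing time (a new reading comes with each control period).
- read_camera(name): name is "scene" or "top" or "wrist"; returns a dict with "img" (480x640x3 uint8, red, green, blue), "z_map" (480x640 float32, mm along the optical axis (not along the pixel's ray), 0 where there is no reading), "vfov" (degrees; the focal length in pixels is half the picture's height over the tangent of half this angle, whatever the lens; pixels are square), "cx", "cy" (the principal point, pixels), "position" and "rotation" of the camera in the world. Camera axes: x right, y up, looking along -z (the intrinsics and any distortion apply to the point x, -y, -z); pixel columns grow to the right and rows downward; lengths in mm; the calibration is good to about 2 mm. A picture is of the moment at which its call begins.
- ticket.hand_in(): hands the job in; it is judged then, once.
Trained networks look in a picture, given as the dict that the camera call returned (one of the last four; its "shot" number tells which), for a name from the list of things; names that differ only in an ending like _2 or _b are one class to them, and where a whole thing is asked for, a point or a joint stands for the part that bears it (a point fixed in the world has none). Each returns a list of dicts, best first, with "score" (0 to 1); they miss things now and then, are a little off and sometimes report something else, mostly with a low value. They report only what shows in the picture. A call takes as long as a camera call. They do not tell look-alikes from the thing itself.
- find_in(picture, label): "box" ([left, top, right, bottom] in pixels, round what is visible of it).
- cut_out(picture, label): "region" (480x640 bool, what is visible of it) and "box" ([left, top, right, bottom] in pixels, round what is visible of it).
- mark_of(picture, label): "location" ([column, row] in pixels: a listed point, or the origin of a listed thing).
The state is a dict: "time": time; "joint_positions": joint angles; "dq": joint speeds; "joint_torque": joint torques, N m; "position": TCP position; "tcp_rot": TCP orientation; "force": force on the tool from outside, world axes, zero at the start; "ft_torque": the same for the moment, N m; "width": finger opening in mm; "finger_force": force on a finger pad.
Only numpy, scipy, OpenCV 4.12 (cv2) and the standard library are available. Lean on these libraries where they do the work, as an engineer would, in place of code of your own. Each camera call takes 0.05 s, during which the arm holds its last target. There are 200 camera calls.

## Working session

There is one attempt and no reset: what is moved stays moved. The work goes in short steps, Python scripts to look and compute and a shell command to move; the robot and the scene stay as the last step left them, time stands still between calls to the robot, and variables do not carry over. Pictures are saved under pics/ and viewed, at most 10 in all, crops included, and the job is handed in when it is done.

```bash
ls; mkdir -p pics; cat > h.py <<'E'
import numpy as np, cv2
from scipy.spatial.transform import Rotation as R
from cell import arm, read_camera, ticket, find_in, cut_out, mark_of
def world(p,mask=None):
    z=p["z_map"]; f=240/np.tan(np.radians(p["vfov"])/2)
    v,u=np.mgrid[0:480,0:640]
    P=np.stack([(u-p["cx"])/f*z,-(v-p["cy"])/f*z,-z],-1)
    Rm=np.array(p["rotation"]); 
    W=P@Rm.T+np.array(p["position"])
    W[z==0]=np.nan
    return W
def save(p,n,crop=None,s=1):
    im=p["img"][:,:,::-1]
    if crop: im=im[crop[1]:crop[3],crop[0]:crop[2]]
    cv2.imwrite("pics/"+n,cv2.resize(im,None,fx=s,fy=s,interpolation=cv2.INTER_CUBIC))
E
python3 - <<'E'
from h import *
print(arm.sense()); print([a for a in dir(arm) if a[0]!='_'])
ims=[]
for n in("scene","top"):
    p=read_camera(n); print(n,{k:p[k] for k in p if k not in("img","z_map")})
    ims.append(p["img"])
    np.save(n+".npy",world(p)); 
    for l in("turn_stand","handle","box_lid","box_base","turned_box","upright_box"):
        print(l,[(d["score"],d["box"]) for d in find_in(p,l)][:4])
    save(p,n+"0.png")
E
```

```text
pics
{'time': 0.0, 'joint_positions': array([-1.34966871e+00,  1.04676524e-01,  9.64847142e-02,  1.56388524e+00,
        3.51168773e-05,  1.35308272e+00]), 'dq': array([-0.00258642,  0.00104432, -0.00205801, -0.00040681, -0.00278375,
       -0.00115466]), 'joint_torque': array([ 3.39772259e-04, -5.56934273e+01,  5.03645682e+01,  1.70266244e-02,
       -1.46108155e-04, -9.55909485e-06]), 'position': array([ 254.87448751, -542.82531969,  230.5441524 ]), 'tcp_rot': array([-3.14034974e+00, -3.10922186e-04,  4.38841009e-01]), 'force': array([ 0.74757166, -1.06413479,  0.60755485]), 'ft_torque': array([-0.00288565, -0.01931563,  0.01402747]), 'finger_force': 0.0, 'width': 85.69654014880477}
['IKError', 'hold_point_z', 'sense']
scene {'vfov': 53.549831080576624, 'cx': 319.6063093742461, 'cy': 241.68885149661952, 'position': array([-196.69383427,  743.94923327,  787.18874921]), 'rotation': array([ 1.00408363,  0.01027068, -2.4328529 ]), 'shot': 1}Traceback (most recent call last):
  File "<stdin>", line 7, in <module>
  File "h.py", line 9, in world
    W=P@Rm.T+np.array(p["position"])
      ~~~~~~^~~~~~~~~~~~~~~~~~~~~~~~
ValueError: operands could not be broadcast together with shapes (480,640) (3,)
```

```bash
sed -i 's/Rm=np.array(p\["rotation"\]); /Rm=R.from_euler("xyz",p["rotation"]).as_matrix()/' h.py
python3 - <<'E'
from h import *
for n in("scene","top"):
    p=read_camera(n); print(n,{k:p[k] for k in p if k not in("img","z_map")})
    W=world(p); np.save(n+".npy",W)
    for l in("turn_stand","handle","box_lid","box_base","turned_box","upright_box"):
        for d in cut_out(p,l)[:4]:
            print(l,round(d["score"],2),d["box"],np.round(np.nanmedian(W[d["region"]],0)))
    save(p,n+"0.png")
E
```

```text
scene {'vfov': 53.549831080576624, 'cx': 319.6063093742461, 'cy': 241.68885149661952, 'position': array([-196.69383427,  743.94923327,  787.18874921]), 'rotation': array([ 1.00408363,  0.01027068, -2.4328529 ]), 'shot': 2}
turn_stand 0.66 [196.3, 277.8, 268.3, 366.0] [474. 266.  77.]
handle 0.96 [195.2, 276.8, 262.7, 347.6] [465. 251. 117.]
handle 0.44 [248.5, 271.7, 277.3, 299.3] [465. 170. 128.]
box_lid 0.57 [245.0, 270.7, 277.1, 301.0] [466. 169. 128.]
turned_box 0.83 [288.5, 261.9, 337.0, 302.0] [459.  13.  32.]
upright_box 0.67 [329.0, 253.4, 347.6, 272.3] [ 488. -116.   22.]
top {'vfov': 51.68279420428752, 'cx': 314.93890170741355, 'cy': 242.54659837821154, 'position': array([ 397.13294558,  -75.33789916, 1321.1996588 ]), 'rotation': array([ 0.08651246,  0.03063919, -1.57919811]), 'shot': 3}
handle 0.87 [146.9, 227.1, 221.2, 278.5] [480. 239. 135.]
box_lid 0.65 [216.4, 237.0, 245.0, 262.5] [485. 166. 130.]
turned_box 0.78 [457.1, 215.7, 505.0, 260.0] [ 518. -466.   43.]
turned_box 0.69 [278.5, 241.0, 329.5, 274.9] [474.  -3.  43.]
upright_box 0.67 [343.9, 233.1, 390.3, 267.1] [ 485. -171.   43.]
```

View pics/scene0.png

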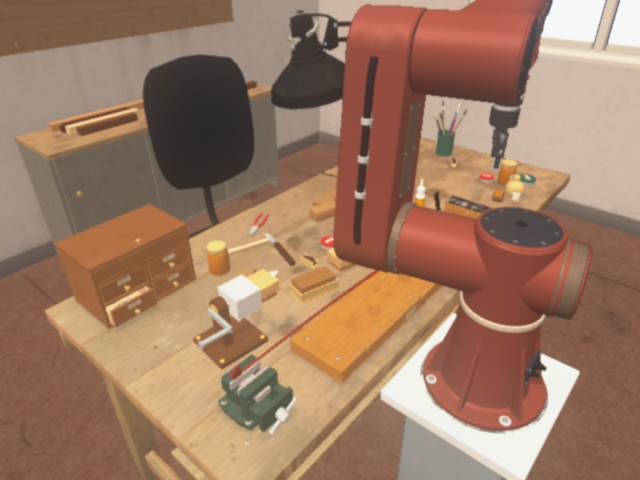

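View pics/top0.png

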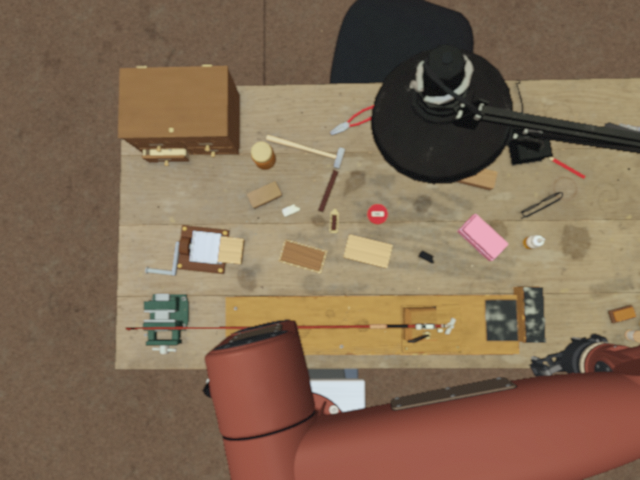

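```bash
python3 - <<'E'
from h import *
p=read_camera("top"); W=world(p); save(p,"crop1.png",(130,170,400,310),2.9)
def rect(box,zlo,zhi,name):
    l,t,r,b=box; w=W[t:b,l:r].reshape(-1,3); m=(w[:,2]>zlo)&(w[:,2]<zhi)
    q=w[m]; print(name,m.sum(),cv2.minAreaRect(q[:,:2].astype(np.float32)),np.median(q,0).round(1))
rect((270,230,336,282),38,55,"brown top"); rect((270,230,336,282),20,55,"brown all")
rect((338,225,400,275),36,55,"pale top")
rect((178,215,250,280),120,160,"pocket+box"); rect((186,228,219,266),132,160,"pocket");rect((221,228,250,270),120,160,"box")
rect((178,220,250,278),8,20,"foot")
rect((145,230,182,280),60,150,"crank"); rect((145,265,176,280),60,150,"handle"); rect((177,230,192,262),125,150,"post");
rect((240,180,285,212),8,100,"block");rect((220,200,420,400),70,400,"tall near");rect((280,205,345,240),8,100,"small near")
l=p["z_map"][120:180,380:510]; print(np.nanmin(W[90:180,380:510,2]),np.nanmax(W[90:180,380:510,2]))
E
```

```text
brown top 807 ((475.36468505859375, -2.4051246643066406), (105.94015502929688, 52.062957763671875), 73.46653747558594) [475.6  -3.1  43.7]
brown all 995 ((502.6451416015625, -11.348030090332031), (116.80638122558594, 118.64591979980469), 73.27076721191406) [475.6  -3.1  42.9]
pale top 1062 ((485.968017578125, -171.825439453125), (114.47439575195312, 61.488853454589844), 75.33529663085938) [ 485.2 -171.5   43.6]
pocket+box 1591 ((491.38427734375, 216.29592895507812), (155.08106994628906, 72.79895782470703), 83.82854461669922) [490.4 209.5 134.1]
pocket 816 ((493.4617919921875, 233.22647094726562), (82.559814453125, 71.79507446289062), 83.10798645019531) [492.4 227.8 136.7]
box 533 ((487.3500061035156, 166.47499084472656), (55.14923858642578, 64.89144134521484), 83.82854461669922) [486.9 163.8 130.3]
foot 840 ((489.17059326171875, 233.86990356445312), (190.00779724121094, 137.8574981689453), 86.69586944580078) [463.  276.3  13.4]
crank 338 ((457.1282043457031, 317.31341552734375), (60.1381950378418, 124.33206939697266), 39.66600036621094) [443.9 307.5 116.2]
handle 180 ((441.1034851074219, 341.4248046875), (73.83747863769531, 24.73183250427246), 85.30059051513672) [436.3 338.1 114.3]
post 183 ((489.8398742675781, 276.7588806152344), (36.29389190673828, 56.96364212036133), 89.30087280273438) [495.7 278.5 133. ]
block 547 ((622.557861328125, 91.40597534179688), (82.18939208984375, 85.1096420288086), 22.270559310913086) [639.   97.4  26.9]
tall near 1982 ((392.70849609375, -45.76904296875), (501.5781555175781, 224.26870727539062), 85.40220642089844) [317.5   8.4 129.1]
small near 282 ((573.778076171875, -24.56389617919922), (90.87207794189453, 145.05770874023438), 7.142019271850586) [587.9 -62.5  16.1]
-8.994427716252858 634.2216294025458
```

View pics/crop1.png

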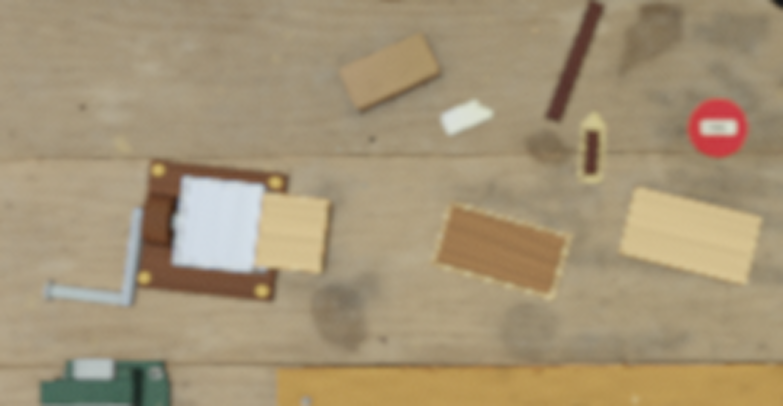

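The turned_box candidates in the top view are:
- **(303,256):** brown narrow top with a pale rim showing all round. This is the upside-down box, so it is the turned_box.
- **(368,251):** all-pale top, so it is the upright_box.
- **(484,237):** pink look-alike.
- **(265,194):** plain single block.

The stand's pocket is at (205,248) with the box sticking out to the right, and the handle is at (160,272). The crop confirms all of this.

```bash
cat >> h.py <<'E'
def plan(target,yaw=None,n=None,rotfirst=False,step=0.136,via=True):
    """rows (tool axes, scaled) from present measured pose to target [x,y,z],yaw"""
    s=arm.sense(); p=s["position"]; Rm=R.from_euler("xyz",s["tcp_rot"])
    T=R.from_euler("xyz",[np.pi,0,s["tcp_rot"][2] if yaw is None else yaw])
    rv=(Rm.inv()*T).as_rotvec(); d=np.array(target,float)-p
    k=n or int(max(np.ceil(np.linalg.norm(d)/300/step),np.ceil(np.degrees(np.linalg.norm(rv))/7.0),1))
    rows=[]
    for i in range(k):
        Ri=Rm*R.from_rotvec(rv*i/k)
        rows.append(np.r_[Ri.inv().apply(d/k)/300,rv/k/np.pi])
    for i in range(0,k,5): print("; ".join(" ".join(f"{v:.4f}".rstrip("0").rstrip(".") if abs(v)>=5e-5 else "0" for v in r) for r in rows[i:i+5]))
E
python3 - <<'E'
from h import *
W=np.load("top.npy"); q=W.reshape(-1,3)
def box(n,x0,x1,y0,y1,z0=60):
    m=(q[:,0]>x0)&(q[:,0]<x1)&(q[:,1]>y0)&(q[:,1]<y1)&(q[:,2]>z0)
    print(n,m.sum(),np.nanmin(q[m],0).round(),np.nanmax(q[m],0).round())
box("vise",250,410,260,420,40); box("lamp top",480,1000,-600,-100,150)
S=np.load("scene.npy").reshape(-1,3)
m=(S[:,0]>480)&(S[:,0]<1000)&(S[:,1]>-600)&(S[:,1]<0)&(S[:,2]>120); print("scene lamp",np.nanmin(S[m],0).round(),np.nanmax(S[m],0).round())
m&=S[:,0]<650; print(m.sum(), S[m][::50].round())
plan([400,-60,260],1.2)
E
```

```text
vise 1487 [251. 260.  40.] [379. 413. 165.]
lamp top 17806 [ 576. -600.  150.] [ 823. -153.  639.]
scene lamp [ 577. -351.  405.] [ 809. -148.  635.]
1866 [[ 650. -278.  624.]
 [ 643. -319.  604.]
 [ 646. -280.  601.]
 [ 641. -291.  591.]
 [ 648. -275.  578.]
 [ 649. -340.  562.]
 [ 650. -319.  557.]
 [ 644. -291.  549.]
 [ 645. -271.  512.]
 [ 633. -286.  506.]
 [ 631. -288.  501.]
 [ 628. -267.  500.]
 [ 626. -249.  498.]
 [ 634. -234.  495.]
 [ 608. -282.  487.]
 [ 615. -244.  488.]
 [ 633. -217.  485.]
 [ 604. -255.  480.]
 [ 636. -215.  478.]
 [ 601. -239.  476.]
 [ 638. -199.  473.]
 [ 611. -222.  470.]
 [ 587. -251.  466.]
 [ 619. -200.  466.]
 [ 592. -224.  462.]
 [ 641. -182.  458.]
 [ 613. -201.  456.]
 [ 594. -219.  453.]
 [ 582. -245.  447.]
 [ 632. -175.  448.]
 [ 618. -190.  445.]
 [ 601. -202.  443.]
 [ 591. -227.  437.]
 [ 637. -169.  436.]
 [ 614. -190.  433.]
 [ 647. -164.  428.]
 [ 604. -193.  426.]
 [ 644. -167.  417.]]
0.0863 -0.0964 -0.0074 0 0 -0.0186; 0.0918 -0.0911 -0.0074 0 0 -0.0186; 0.097 -0.0856 -0.0074 0 0 -0.0186; 0.1018 -0.0798 -0.0074 0 0 -0.0186; 0.1063 -0.0737 -0.0074 0 0 -0.0186
0.1104 -0.0673 -0.0074 0 0 -0.0186; 0.1142 -0.0608 -0.0074 0 0 -0.0186; 0.1176 -0.054 -0.0074 0 0 -0.0186; 0.1205 -0.047 -0.0073 0 0 -0.0186; 0.1231 -0.0399 -0.0073 0 0 -0.0186
0.1252 -0.0326 -0.0073 0 0 -0.0186; 0.1269 -0.0252 -0.0073 0 0 -0.0186; 0.1281 -0.0178 -0.0073 0 0 -0.0186
```

```bash
python3 -m crank '0.086 -0.096 -0.007 0 0 -0.0186; 0.092 -0.091 -0.007 0 0 -0.0186; 0.097 -0.086 -0.007 0 0 -0.0186; 0.102 -0.08 -0.007 0 0 -0.0186; 0.106 -0.074 -0.007 0 0 -0.0186' 0.55
python3 -m crank '0.11 -0.067 -0.007 0 0 -0.0186; 0.114 -0.061 -0.007 0 0 -0.0186; 0.118 -0.054 -0.007 0 0 -0.0186; 0.12 -0.047 -0.007 0 0 -0.0186; 0.123 -0.04 -0.007 0 0 -0.0186'
python3 -m crank '0.125 -0.033 -0.007 0 0 -0.0186; 0.127 -0.025 -0.007 0 0 -0.0186; 0.128 -0.018 -0.007 0 0 -0.0186'
python3 - <<'E'
from h import *
plan([430,300,240],1.46)
E
```

```text
time: 1.22
position: [310.8, -355.6, 241.8]
tcp_rot: [3.141, -0.0, 0.733]
force: [0.1, -0.1, -0.1]
width: 47.3
finger_force: 0.0
time: 1.63
position: [366.5, -170.0, 252.6]
tcp_rot: [3.141, 0.0, 1.025]
force: [0.4, -0.7, 0.2]
width: 46.9
finger_force: 0.0
time: 1.88
position: [400.1, -58.4, 259.0]
tcp_rot: [3.14, 0.0, 1.201]
force: [0.6, -0.7, 1.4]
width: 47.1
finger_force: 0.0
0.1278 -0.0376 0.007 0 0 -0.0092; 0.1288 -0.034 0.007 0 0 -0.0092; 0.1297 -0.0302 0.007 0 0 -0.0092; 0.1305 -0.0265 0.007 0 0 -0.0092; 0.1313 -0.0227 0.007 0 0 -0.0092
0.1319 -0.0189 0.007 0 0 -0.0092; 0.1323 -0.0151 0.007 0 0 -0.0092; 0.1327 -0.0113 0.007 0 0 -0.0092; 0.133 -0.0075 0.007 0 0 -0.0092
```

```bash
python3 -m crank '0.128 -0.038 0.007 0 0 -0.0092; 0.129 -0.034 0.007 0 0 -0.0092; 0.13 -0.03 0.007 0 0 -0.0092; 0.131 -0.026 0.007 0 0 -0.0092; 0.131 -0.023 0.007 0 0 -0.0092' >/dev/null
python3 -m crank '0.132 -0.019 0.007 0 0 -0.0092; 0.132 -0.015 0.007 0 0 -0.0092; 0.133 -0.011 0.007 0 0 -0.0092; 0.133 -0.008 0.007 0 0 -0.0092; 0 0 0 0 0 0'
python3 - <<'E'
from h import *
p=read_camera("wrist"); W=world(p); print(p["position"],p["rotation"])
q=W.reshape(-1,3)
o=np.array([497,255.]);y=1.463
c,s=np.cos(y),np.sin(y)
L=np.c_[(q[:,:2]-o)@[c,s],(q[:,:2]-o)@[-s,c],q[:,2]]
m=(L[:,0]>55)&(L[:,0]<108)&(L[:,1]>30)&(L[:,1]<110)&(L[:,2]>100)&(L[:,2]<130)
h=q[m]; print(m.sum(),cv2.minAreaRect(h[:,:2].astype(np.float32)),np.percentile(h[:,2],[5,50,95]),np.median(L[m],0))
for a,b in((55,75),(75,95),(95,108)): 
    k=m&(L[:,0]>a)&(L[:,0]<b); print(a,np.median(L[k],0) if k.any() else 0, np.ptp(L[k],0) if k.any() else 0)
k=(L[:,0]>20)&(L[:,0]<130)&(L[:,1]>45)&(L[:,1]<100)&(L[:,2]>100); print("xrange",np.nanmin(L[k],0),np.nanmax(L[k],0))
for d in mark_of(p,"handle")[:2]:
    u,v=np.round(d["location"]).astype(int); print(d["score"],d["location"],W[v,u])
save(p,"w1.png")
E
```

```text
time: 2.72
position: [429.6, 303.7, 238.0]
tcp_rot: [-3.14, -0.001, 1.465]
force: [1.1, -0.3, 0.0]
width: 47.1
finger_force: 0.0
[438.3699296  387.5316625  381.17033034] [-0.33387075  0.00283421 -0.10615979]
1025 ((433.3052062988281, 343.9010314941406), (52.8967399597168, 11.916563034057617), 83.5541000366211) [111.12164724 115.34306121 116.97668585] [ 83.01046415  73.18011561 115.34306121]
55 [ 65.07232229  73.16773159 115.38730053] [19.93146487 11.56343478  7.77833618]
75 [ 85.34278364  73.19608566 115.38712919] [19.84685436 11.96723947  8.15771719]
95 [101.44623128  72.47507824 115.25569735] [12.83546604 11.85586091  8.96893432]
xrange [ 29.06569063  45.00443337 103.3923795 ] [117.70491403  99.99930581 336.50846132]
0.93 [322.2, 171.9] [432.8857766  350.20889835 116.13558531]
```

View pics/w1.png

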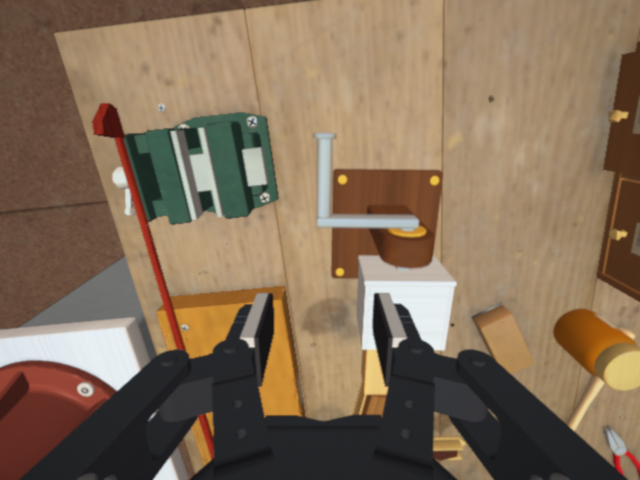

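The wrist view shows the handle bar from (325,135) to (325,220), with the vise clear to its left. Next I go above the handle, descend and pinch.

```bash
python3 - <<'E'
from h import *
plan([434,346,92],1.46)
E
```

```text
0.039 -0.0008 0.1225 -0.0001 0.0001 0.0001; 0.039 -0.0008 0.1225 -0.0001 0.0001 0.0001; 0.0389 -0.0009 0.1225 -0.0001 0.0001 0.0001; 0.0389 -0.0009 0.1225 -0.0001 0.0001 0.0001
```

```bash
python3 -m crank '0.078 -0.0016 0.06 0 0 0; 0.078 -0.0016 0.06 0 0 0; 0 0 0.13 0 0 0; 0 0 0.13 0 0 0; 0 0 0.11 0 0 0'
python3 -m crank '0 0 0 0 0 0; 0 0 0 0 0 0; 0 0 0 0 0 0; 0 0 0 0 0 0; 0 0 0 0 0 0' 0
python3 - <<'E'
from h import *
s=arm.sense(); print(s["position"],s["tcp_rot"],s["width"],s["finger_force"],s["force"])
E
```

```text
time: 3.23
position: [435.0, 343.8, 90.9]
tcp_rot: [3.141, 0.0, 1.457]
force: [-0.1, -0.3, -0.1]
width: 47.1
finger_force: 0.0
time: 3.65
position: [434.5, 344.6, 95.1]
tcp_rot: [-3.141, 0.0, 1.458]
force: [-9.0, -3.0, -1.5]
width: 10.0
finger_force: 58.5
[434.47886099 344.64544026  95.07116239] [-3.14088991e+00  8.28888085e-05  1.45822204e+00] 9.954660326575402 58.470874428749084 [-8.95038113 -3.01625592 -1.53918199]
```

```bash
python3 -m crank '0 0.0035 -0.0405 0 0 0; 0 0.0105 -0.0393 0 0 0; 0 0.0172 -0.0369 0 0 0; 0 0.0233 -0.0333 0 0 0; 0 0.0288 -0.0288 0 0 0'
python3 -m crank '0 0 0 0 0 0'
```

```text
time: 4.07
position: [456.5, 342.2, 150.0]
tcp_rot: [-3.136, 0.0, 1.46]
force: [-26.4, -4.2, 15.8]
width: 9.7
finger_force: 58.9
time: 4.15
position: [458.6, 342.0, 152.0]
tcp_rot: [-3.14, -0.001, 1.459]
force: [-23.3, -6.8, 20.6]
width: 9.5
finger_force: 60.0
```

```bash
python3 -m crank '0 -0.012 -0.016 0 0 0; 0 0 0 0 0 0; 0 0.0333 -0.0233 0 0 0; 0 0.0369 -0.0172 0 0 0'
python3 -m crank '0 0 0 0 0 0'
```

```text
time: 4.48
position: [477.0, 339.6, 165.8]
tcp_rot: [3.141, 0.001, 1.458]
force: [-6.9, 2.0, 0.7]
width: 9.7
finger_force: 60.1
time: 4.57
position: [479.2, 339.5, 166.9]
tcp_rot: [3.138, -0.001, 1.457]
force: [-3.0, -6.1, 4.5]
width: 9.2
finger_force: 60.5
```

```bash
python3 -m crank '0 0.0393 -0.0105 0 0 0; 0 0.0405 -0.0035 0 0 0; 0 0.0405 0.0035 0 0 0; 0 0.0393 0.0105 0 0 0'
python3 -m crank '0 0 0 0 0 0'
```

```text
time: 4.9
position: [526.1, 335.1, 167.9]
tcp_rot: [3.137, -0.002, 1.458]
force: [-7.8, -19.2, 7.2]
width: 9.5
finger_force: 60.9
time: 4.98
position: [528.3, 334.1, 167.1]
tcp_rot: [3.135, -0.001, 1.456]
force: [4.3, 4.6, 8.4]
width: 9.0
finger_force: 61.8
```

```bash
python3 -m crank '0 0.0369 0.0172 0 0 0; 0 0.0333 0.0233 0 0 0; 0 0.0288 0.0288 0 0 0; 0 0.0233 0.0333 0 0 0; 0 0 0 0 0 0'
python3 -m crank '0 0.0172 0.0369 0 0 0; 0 0.0105 0.0393 0 0 0; 0 0.0035 0.0405 0 0 0; 0 0 0 0 0 0; 0 0 0 0 0 0'
```

```text
time: 5.4
position: [563.8, 330.3, 133.5]
tcp_rot: [3.137, -0.001, 1.457]
force: [5.0, -2.5, -3.4]
width: 9.3
finger_force: 66.5
time: 5.82
position: [573.3, 328.5, 98.8]
tcp_rot: [3.136, 0.001, 1.457]
force: [9.2, -8.0, -5.6]
width: 9.3
finger_force: 70.7
```

```bash
python3 -m crank '0 0 0.012 0 0 0; 0 0 0.008 0 0 0; 0 0 0 0 0 0'
```

```text
time: 6.07
position: [573.4, 328.4, 95.0]
tcp_rot: [3.135, 0.001, 1.458]
force: [2.7, -10.2, 8.6]
width: 9.4
finger_force: 72.1
```

```bash
python3 -m crank '0 0 0 0 0 0; 0 0 0 0 0 0; 0 0 0 0 0 0' 0.6 | tail -2
python3 -m crank '0 0 -0.1 0 0 0; 0 0 -0.135 0 0 0; -0.02 0 -0.135 0 0 0; -0.135 0 -0.04 0 0 0; -0.135 0 0 0 0 0'
python3 - <<'E'
from h import *
plan([495,240,250],1.457)
p=read_camera("top"); W=world(p); save(p,"crop2.png",(130,190,350,310),3)
l,t,r,b=(221,228,252,270); w=W[t:b,l:r].reshape(-1,3); w=w[(w[:,2]>100)]; print(len(w),np.percentile(w[:,2],[5,25,50,75,95]))
for lo,hi in((126,150),(100,150)):
    k=w[(w[:,2]>lo)&(w[:,2]<hi)]; print(cv2.minAreaRect(k[:,:2].astype(np.float32)))
E
```

```text
width: 45.4
finger_force: 0.0
time: 6.73
position: [562.5, 245.0, 219.8]
tcp_rot: [3.134, -0.003, 1.462]
force: [1.3, -0.3, 0.4]
width: 51.6
finger_force: 0.0
-0.0204 -0.1106 -0.0513 0.0012 -0.0005 0.0008; -0.0207 -0.1107 -0.0509 0.0012 -0.0005 0.0008
554 [108.49618069 119.97697032 129.3794039  131.38778824 134.04965844]
((482.4741516113281, 167.84979248046875), (47.07162857055664, 51.803646087646484), 83.9818115234375)
((487.2456359863281, 167.53204345703125), (56.918128967285156, 67.2532730102539), 82.99628448486328)
```

View pics/crop2.png

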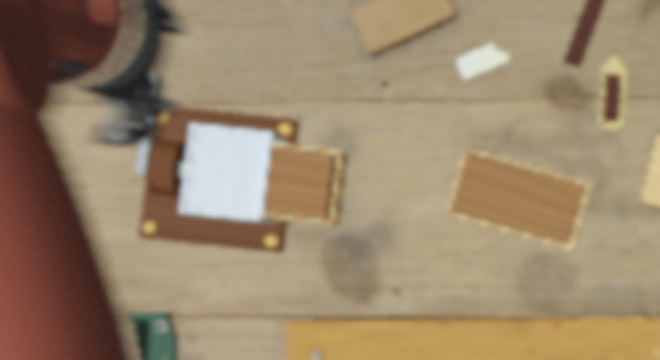

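The box is now upside down in the pocket: brown base up, pale rim showing at crop (305,183). Next I move over it and measure with the wrist camera.

```bash
python3 - <<'E'
from h import *
plan([486,160,245],1.457)
E
```

```text
-0.0955 -0.073 -0.0313 0.0003 0.0002 0.0001; -0.0955 -0.0731 -0.0313 0.0003 0.0002 0.0001; -0.0955 -0.0731 -0.0313 0.0003 0.0002 0.0001
```

```bash
python3 -m crank '-0.096 -0.073 -0.031 0 0 0; -0.096 -0.073 -0.031 0 0 0; -0.095 -0.073 -0.031 0 0 0; 0 0 0 0 0 0' 1
python3 - <<'E'
from h import *
p=read_camera("wrist"); W=world(p); save(p,"w2.png",(160,100,480,340),2.4); q=W.reshape(-1,3); col=p["img"].reshape(-1,3)
y=1.457; c,s=np.cos(y),np.sin(y); o=np.array([503.9,336.5])
L=np.c_[(q[:,:2]-o)@[c,s],(q[:,:2]-o)@[-s,c],q[:,2]]
print("L: x along spindle, 0 at handle grip pt; y across, 0=axis by handle")
for n,lo,hi,xa,xb in(("base top",124,140,-230,-140),("lid rim",108,122,-230,-140),("pocket",132,145,-150,-80)):
    m=(L[:,2]>lo)&(L[:,2]<hi)&(abs(L[:,1])<60)&(L[:,0]>xa)&(L[:,0]<xb)
    print(n,m.sum(),np.percentile(L[m],[1,50,99],axis=0).round(1).tolist(),cv2.minAreaRect(q[m][:,:2].astype(np.float32)))
for zz in (43,): 
    m=(q[:,2]>38)&(q[:,2]<50)&(q[:,0]>420)&(q[:,0]<540)&(q[:,1]>-70)&(q[:,1]<70); print("tb",m.sum(),cv2.minAreaRect(q[m][:,:2].astype(np.float32)) if m.sum()>5 else 0)
print(arm.sense()["position"],arm.sense()["tcp_rot"],p["position"])
E
```

```text
time: 7.12
position: [483.2, 163.4, 244.7]
tcp_rot: [3.14, 0.0, 1.457]
force: [0.5, 0.7, 0.4]
width: 85.5
finger_force: 0.0
L: x along spindle, 0 at handle grip pt; y across, 0=axis by handle
base top 4152 [[-192.4, -24.5, 130.0], [-165.3, 4.4, 131.6], [-140.5, 30.3, 138.1]] ((483.8563232421875, 171.11351013183594), (53.17176055908203, 70.76487731933594), 83.50390625)
lid rim 357 [[-196.2, -27.5, 108.6], [-171.2, -24.8, 117.1], [-147.2, 33.5, 118.9]] ((481.3829345703125, 166.16207885742188), (50.23531723022461, 61.07381820678711), 83.0895767211914)
pocket 8918 [[-145.6, -33.9, 132.5], [-110.0, 1.3, 137.5], [-80.5, 36.4, 139.2]] ((489.615234375, 222.34068298339844), (69.3904037475586, 72.13388061523438), 83.40054321289062)
tb 3344 ((472.6752014160156, -2.5033226013183594), (108.81151580810547, 52.435264587402344), 73.54695892333984)
[484.99980503 164.63141281 244.05785585] [ 3.13870120e+00 -6.11663477e-04  1.45694440e+00] [492.09959549 247.32966078 387.82582442]
```

View pics/w2.png

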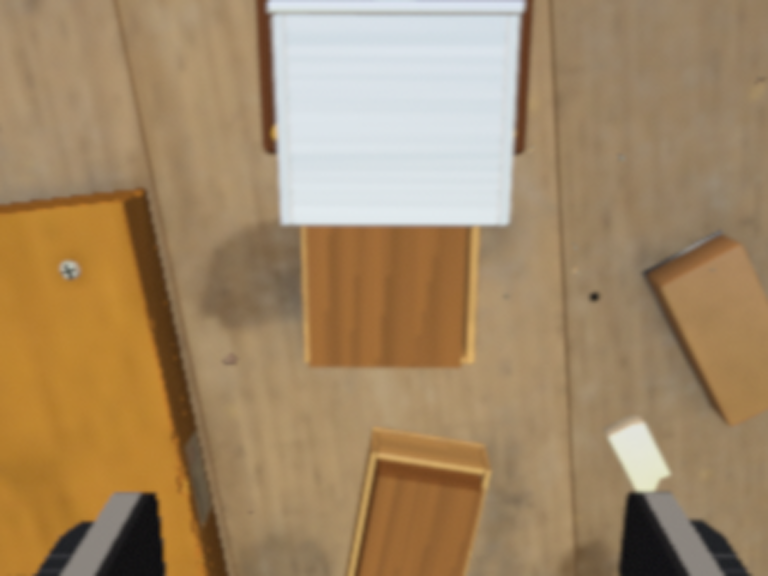

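```bash
python3 - <<'E'
from h import *
plan([484.1,176.5,80],1.457)
E
```

```text
0.0077 -0.0018 0.1094 0.0002 0 0; 0.0077 -0.0017 0.1094 0.0002 0 0; 0.0078 -0.0017 0.1094 0.0002 0 0; 0.0078 -0.0016 0.1094 0.0002 0 0; 0.0078 -0.0016 0.1094 0.0002 0 0
```

```bash
python3 -m crank '0.02 -0.004 0.11 0 0 0; 0.019 -0.005 0.11 0 0 0; 0 0 0.11 0 0 0; 0 0 0.11 0 0 0; 0 0 0.107 0 0 0'
python3 -m crank '0 0 0 0 0 0; 0 0 0 0 0 0'
```

```text
time: 7.58
position: [484.4, 178.5, 76.2]
tcp_rot: [-3.142, -0.0, 1.459]
force: [0.8, 0.1, -0.3]
width: 85.2
finger_force: 0.0
time: 7.75
position: [483.2, 178.0, 77.0]
tcp_rot: [-3.138, 0.001, 1.459]
force: [0.6, 1.1, 0.9]
width: 85.5
finger_force: 0.0
```

```bash
python3 -m crank '-0.005 0 -0.008 0 0 0; 0 0 0 0 0 0; 0 0 0 0 0 0; 0 0 0 0 0 0; 0 0 0 0 0 0' 0.55
python3 -m crank '0 0 0 0 0 0; 0 0 0 0 0 0'
```

```text
time: 8.17
position: [486.1, 176.3, 83.8]
tcp_rot: [3.137, -0.001, 1.459]
force: [-3.1, -0.6, 8.1]
width: 60.2
finger_force: 62.6
time: 8.33
position: [486.1, 176.3, 83.8]
tcp_rot: [3.137, -0.001, 1.459]
force: [-2.3, -0.3, 8.5]
width: 60.3
finger_force: 62.6
```

```bash
python3 -m crank '0 0.003 -0.014 0 0 0; 0 0 0 0 0 0; -0.02 0 0 0 0 0; -0.03 0 0 0 0 0; 0 0 0 0 0 0'
```

```text
time: 8.75
position: [483.5, 159.7, 84.9]
tcp_rot: [3.141, 0.001, 1.458]
force: [0.2, -0.4, -2.0]
width: 60.3
finger_force: 72.2
```

```bash
python3 -m crank '-0.04 0 0 0 0 0; -0.05 0 0 0 0 0; -0.05 0 0 0 0 0; -0.05 0 0 0 0 0; -0.03 0 0 0 0 0'
python3 - <<'E'
from h import *
p=read_camera("wrist"); W=world(p); save(p,"w3.png"); q=W.reshape(-1,3)
y=1.457; c,s=np.cos(y),np.sin(y); t=arm.sense()["position"]; print(t)
L=np.c_[(q[:,:2]-t[:2])@[c,s],(q[:,:2]-t[:2])@[-s,c],q[:,2]]
m=(L[:,2]>122)&(L[:,2]<142)&(abs(L[:,1])<33)&(L[:,0]>-60)&(L[:,0]<95)
a=L[m]; A=np.c_[a[:,:2],np.ones(len(a))]; print("rel TCP",m.sum(),np.percentile(a,[1,50,99],axis=0).round(1).tolist(),"plane",np.linalg.lstsq(A,a[:,2],rcond=None)[0])
m=(L[:,2]>105)&(L[:,2]<120)&(abs(L[:,1])<40)&(L[:,0]>0)&(L[:,0]<100); print("rim",np.percentile(L[m],[1,50,99],axis=0).round(1).tolist())
E
```

```text
time: 9.17
position: [475.9, 93.7, 84.7]
tcp_rot: [3.142, 0.0, 1.458]
force: [0.2, 0.5, -1.5]
width: 59.7
finger_force: 72.2
[475.9371195   92.99197368  84.75113868]
rel TCP 44747 [[-17.4, -30.2, 124.9], [37.7, 2.3, 132.0], [75.9, 30.9, 133.7]] plane [4.83465716e-03 1.78430055e-03 1.31718705e+02]
rim [[4.3, -39.2, 105.5], [76.3, -11.5, 117.7], [80.3, 37.0, 119.7]]
```

View pics/w3.png

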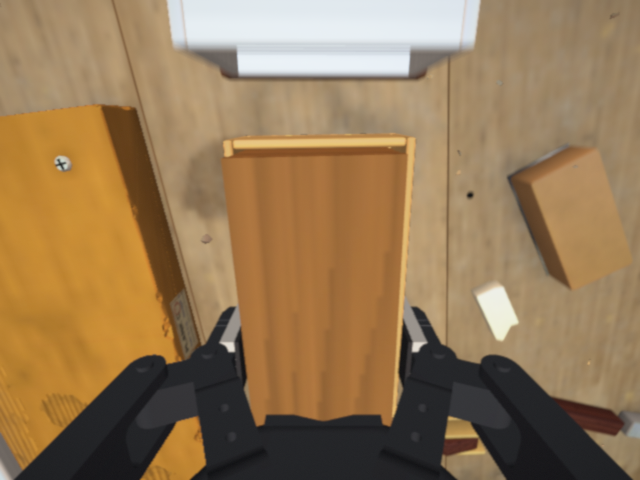

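The box is fully out, level and shut: base at (320,290), lid rim along the edges, pocket above. Next I carry it to the turned box.

```bash
python3 - <<'E'
from h import *
plan([467.7,-23.5,86],1.282,n=5)
E
```

```text
-0.0778 0.0034 -0.0008 0 0.0001 0.0111; -0.0776 0.0061 -0.0008 0 0.0001 0.0111; -0.0774 0.0088 -0.0008 0 0.0001 0.0111; -0.077 0.0115 -0.0008 0 0.0001 0.0111; -0.0766 0.0142 -0.0008 0 0.0001 0.0111
```

```bash
python3 -m crank '-0.078 0.0034 0 0 0 0.0111; -0.078 0.006 0 0 0 0.0111; -0.077 0.009 0 0 0 0.0111; -0.077 0.0115 0 0 0 0.0111; -0.077 0.014 0 0 0 0.0111' >/dev/null
python3 -m crank '0 0 0 0 0 0; 0 0 0 0 0 0'
python3 - <<'E'
from h import *
plan([467.7,-23.5,50],1.282)
E
```

```text
time: 9.8
position: [468.0, -22.1, 84.8]
tcp_rot: [3.141, -0.0, 1.282]
force: [0.0, -0.1, -1.8]
width: 60.1
finger_force: 72.2
-0.005 0.0002 0.116 0.0001 0 0
```

```bash
python3 -m crank '-0.004 0 0.05 0 0 0; 0 0 0.04 0 0 0; 0 0 0.026 0 0 0; 0 0 0 0 0 0'
python3 - <<'E'
from h import *
p=read_camera("wrist"); W=world(p); q=W.reshape(-1,3); s=arm.sense(); t=s["position"]; print(t,s["force"])
y=1.282; c,d=np.cos(y),np.sin(y)
L=np.c_[(q[:,:2]-t[:2])@[c,d],(q[:,:2]-t[:2])@[-d,c],q[:,2]]
for n,lo,hi in(("held base top",85,110),("held rim",70,84),("lower box",20,50)):
    m=(L[:,2]>lo)&(L[:,2]<hi)&(abs(L[:,1])<36)&(L[:,0]>40)&(L[:,0]<95); print(n,m.sum(),np.percentile(L[m],[1,50,99],axis=0).round(1).tolist() if m.any() else 0)
E
```

```text
time: 10.13
position: [466.2, -21.2, 47.6]
tcp_rot: [-3.138, -0.0, 1.285]
force: [0.4, 0.3, -2.7]
width: 60.1
finger_force: 72.1
[466.72665772 -21.47700547  48.747695  ] [-0.02480243  0.70658748 -1.51082701]
held base top 19787 [[40.4, -22.2, 88.3], [58.7, 3.1, 95.1], [73.6, 28.8, 96.5]]
held rim 3769 [[42.5, -28.1, 70.4], [76.7, -3.7, 80.7], [79.6, 32.2, 83.4]]
lower box 0 0
```

```bash
python3 -m crank '-0.006 0.003 0 0 0 0; 0 0 0.012 0 0 0; 0 0 0.01 0 0 0; 0 0 0 0 0 0; 0 0 0 0 0 0'
```

```text
time: 10.6
position: [468.0, -24.3, 43.2]
tcp_rot: [-3.141, 0.0, 1.284]
force: [0.3, 0.8, -2.8]
width: 59.8
finger_force: 72.1
```

```bash
python3 -m crank '0 0 0.006 0 0 0; 0 0 0 0 0 0; 0 0 0 0 0 0'
```

```text
time: 10.85
position: [468.1, -24.4, 41.6]
tcp_rot: [3.141, 0.0, 1.284]
force: [-0.1, 0.2, -3.1]
width: 60.2
finger_force: 72.5
```

```bash
python3 -m crank '0 0 0.006 0 0 0; 0 0 0.004 0 0 0; 0 0 0 0 0 0; 0 0 0 0 0 0'
```

```text
time: 11.18
position: [468.2, -24.3, 41.3]
tcp_rot: [3.141, 0.001, 1.285]
force: [-13.7, 4.9, 28.3]
width: 60.0
finger_force: 75.5
```

```bash
python3 -m crank '0 0 -0.007 0 0 0; 0 0 0 0 0 0'
python3 -m crank '0 0 0 0 0 0; 0 0 0 0 0 0; 0 0 0 0 0 0; 0 0 0 0 0 0' 1
```

```text
time: 11.35
position: [468.6, -24.4, 41.4]
tcp_rot: [3.14, 0.0, 1.284]
force: [0.1, 3.6, 8.1]
width: 59.7
finger_force: 73.3
time: 11.68
position: [467.9, -24.3, 40.4]
tcp_rot: [-3.141, 0.0, 1.284]
force: [0.9, -0.0, -0.9]
width: 85.5
finger_force: 0.0
```

Released cleanly. Next I retreat straight up and check.

```bash
python3 -m crank '0 0 -0.06 0 0 0; 0 0 -0.12 0 0 0; 0 0 -0.135 0 0 0; 0 0 -0.135 0 0 0; -0.1 0 -0.05 0 0 0'
python3 -m crank '-0.13 0 0 0 0 0; -0.1 0 0 0 0 0; 0 0 0 0 0 0'
python3 - <<'E'
from h import *
p=read_camera("wrist"); W=world(p); q=W.reshape(-1,3); save(p,"w4.png")
def rect(n,lo,hi,x0,x1,y0,y1,q=q):
    m=(q[:,2]>lo)&(q[:,2]<hi)&(q[:,0]>x0)&(q[:,0]<x1)&(q[:,1]>y0)&(q[:,1]<y1)
    print(n,m.sum(),cv2.minAreaRect(q[m][:,:2].astype(np.float32)) if m.sum()>5 else 0,np.median(q[m],0))
rect("base top",82,100,420,530,-80,80); rect("lid",60,82,420,530,-80,80); rect("lower",20,50,420,530,-80,80)
p=read_camera("top"); qt=world(p).reshape(-1,3)
rect("T base",80,100,420,530,-80,80,qt); rect("T upright",36,55,430,540,-250,-100,qt)
E
```

```text
time: 12.1
position: [461.7, -51.2, 196.3]
tcp_rot: [3.135, -0.001, 1.288]
force: [1.5, -0.5, 1.0]
width: 85.2
finger_force: 0.0
time: 12.35
position: [439.2, -123.4, 190.9]
tcp_rot: [3.141, 0.002, 1.28]
force: [-0.1, 0.5, 0.1]
width: 85.3
finger_force: 0.0
base top 11137 ((469.11383056640625, -14.259891510009766), (85.0777587890625, 52.14362335205078), 74.58980560302734) [469.68339166 -10.80850638  88.45907117]
lid 1433 ((470.6629333496094, -13.376335144042969), (94.08474731445312, 61.24944305419922), 74.5342025756836) [490.92616598 -22.02923349  74.07864016]
lower 0 0 [nan nan nan]
T base 742 ((475.96453857421875, 2.1153602600097656), (92.19590759277344, 52.21195602416992), 74.58329772949219) [476.35276731   4.15524042  87.54890967]
T upright 0 0 [nan nan nan]
  return _methods._mean(a, axis=axis, dtype=dtype,
  ret = um.true_divide(
```

View pics/w4.png

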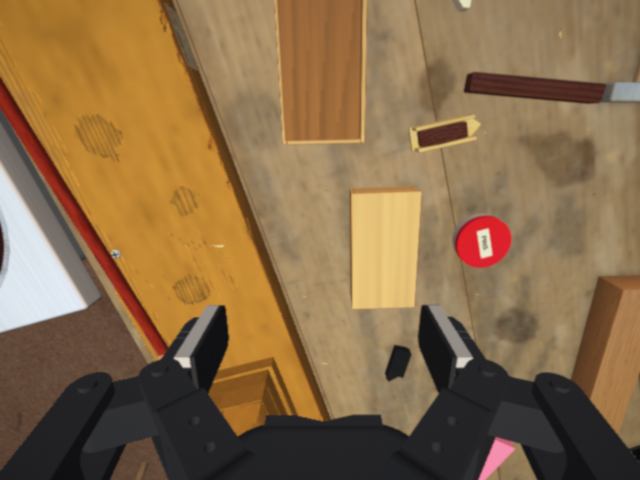

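The stacked box at (322,70) is level at 88 mm, and the upright box at (385,248) is untouched. Both of my measured views cut the stack off, so I move the arm aside and check with the top camera.

```bash
python3 -m crank '-0.13 0 -0.03 0 0 0; -0.13 -0.03 0 0 0 0; -0.13 -0.03 0 0 0 0; -0.13 -0.03 0 0 0 0; -0.1 0 0 0 0 0'
python3 -m crank '0 0 0 0 0 0'>/dev/null
python3 - <<'E'
from h import *
p=read_camera("top"); q=world(p).reshape(-1,3); save(p,"crop3.png",(260,200,420,300),4)
def rect(n,lo,hi,x0,x1,y0,y1):
    m=(q[:,2]>lo)&(q[:,2]<hi)&(q[:,0]>x0)&(q[:,0]<x1)&(q[:,1]>y0)&(q[:,1]<y1)
    print(n,m.sum(),cv2.minAreaRect(q[m][:,:2].astype(np.float32)) if m.sum()>5 else 0,np.median(q[m],0))
rect("base",84,100,420,530,-80,80); rect("lid",65,84,420,530,-80,80);rect("lower base",32,50,420,530,-80,80);rect("lower lid",20,36,420,530,-80,80); rect("upright",36,55,430,540,-250,-100)
E
```

```text
time: 12.87
position: [360.4, -291.0, 199.6]
tcp_rot: [-3.141, 0.0, 1.285]
force: [0.6, 1.0, 0.3]
width: 85.1
finger_force: 0.0
base 831 ((474.05914306640625, -4.533294677734375), (105.96992492675781, 51.84138870239258), 74.59210968017578) [473.61740809  -5.71590546  87.9722974 ]
lid 238 ((475.76953125, -3.5679779052734375), (115.14152526855469, 61.114830017089844), 74.6611099243164) [475.73004901  -2.59241817  74.00974205]
lower base 14 ((471.4074401855469, -11.664619445800781), (97.11613464355469, 59.551963806152344), 74.4942626953125) [471.70624325 -26.40649543  44.44082019]
lower lid 16 ((443.9045715332031, -2.0948219299316406), (92.0042953491211, 1.5376681089401245), 74.59461975097656) [440.57203728 -14.09390139  30.37857605]
upright 1061 ((485.9381103515625, -171.77777099609375), (114.44747924804688, 61.57432556152344), 75.36194610595703) [ 485.32546803 -171.45328016   43.79192352]
```

View pics/crop3.png

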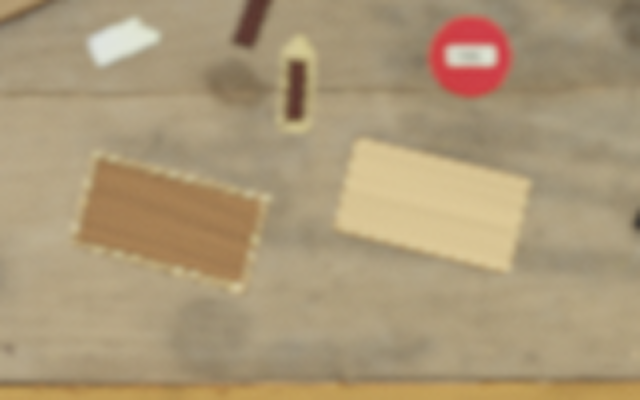

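The stack at crop (172,220) sits within about 2 mm and 1° of where the turned box was first measured. The upright box at crop (433,205) hasn't moved.

```bash
python3 -c "
from cell import ticket
print(ticket.hand_in())"
```

```text
the job is handed in; nothing more can be done
None
```

The box is turned over and stacked upside down, lid shut, about 1–2 mm and 1° off square on the turned_box; the upright_box hasn't moved, and the job is handed in at about 13 s of the 58 s allowed (no verdict was returned).

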